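Brush out the sleeve and hold the blow-off lever level

ROBOT

A 6-joint arm with a two-finger parallel gripper is mounted at the origin on the work surface. World frame = base frame: x ahead of the robot, y to its left, z up, the work surface at z = 0. Lengths are in m, angles in rad, forces in N, time in s.
With the tool pointing down it reaches from about 0.275 to 1 m from the base axis. Payload 8.4 kg.
Tool frame: the origin (TCP) lies on the centre line of the jaws, within the pads' length; the fingertips stand 17 mm ahead of it and the grasp point (between the pads) lies 2 mm behind it (bot.tcp_to_tips is the y of the fingertips in the tool frame, in m); y points along the fingers, z is the direction in which the jaws open and shut, and the axes are right-handed (so a half turn about y gives the same grasp; the last joint's range is limited). The gripper opens to 85 mm and grips with 20 to 120 N. Pads are 22 mm wide; open, the fingers measure 114 mm over their backs; the gripper's body (76 mm by 85 mm) begins 54 mm behind the grasp point. The pads swing forward as they close: fully open they stand 13 mm farther back than shut.
Start: joints at [-1.2, 0.353, 1.633, -0, 1.155, -0.002], TCP at [0.228, -0.582, 0.248] pointing down, gripper open.
Joint ranges: [-2.63, 2.63], [-0.92, 2.1], [0.06, 2.66], [-1.3, 4.44], [0, 2.69], [-3.02, 3.02]. Speed limits (rad/s): [2.22, 2.22, 2.79, 3.14, 3.14, 3.14].

INTERFACE

Orientations are given as a unit quaternion [x, y, z, w].
In Python, from workcell import bot, hand, kinematics, get_obs, vision, hand_in gives the robot as it stands. The module is installed in compiled form; this text tells all that it offers. Calls block until the motion is done:
- bot.reach(position, orientation): joint-space move of the TCP to a pose.
- bot.servo_line(position, ori=None, velocity=0.15): straight line of the TCP; ori=None keeps the orientation; velocity is the mean speed in m/s.
- bot.goto_joints(angles): joint-space move.
- hand.move_gripper(opening, strength=None): finger opening in m; strength is the grip in N (None keeps the last); returns when the fingers have stopped.
- bot.dwell(seconds).
- kinematics.solve_ik(position, orientation): joint angles nearest the present ones, or None.
- get_obs(): the state.
- vision.read_camera(name): name is "scene" or "top" or "wrist"; returns a dict with "frame" (400x640x3 uint8, red, green, blue), "intrinsics" (3x3 intrinsics, pixels), "view" (4x4, takes a point from world to camera coordinates). Camera axes: x right, y down, z forward; pixel columns grow to the right and rows downward; lengths in m; the calibration is good to about 2 mm. The wrist camera is an equidistant fisheye: a pixel r from the principal point sees the ray r / f radians off the axis. A picture is of the moment at which its call begins. There is no depth.
A pose or a line that the arm cannot do raises bot.IKError and nothing moves.
- hand_in(): hands the job in, once; it reports no verdict.
The state is a dict: "time_s": time; "joint_pos": joint angles; "joint_vel": joint speeds; "joint_efforts": joint torques, N m; "position": TCP position; "orientation": TCP orientation; "wrist_force": force on the tool from outside, world axes, zero at the start; "ft_torque": the same for the moment, N m; "gripper_width": finger opening in m.
Only numpy, scipy, OpenCV 4.12 (cv2) and the standard library are available. Lean on these libraries where they do the work, as an engineer would, in place of code of your own. Each camera call takes 0.05 s, during which the arm holds its last target.

TASK

Take the long round brush from its holder and scrub out the ribbed metal sleeve on the blow-off stand: down to the bottom, up until the end of the brush is near the sleeve's mouth, down to the bottom again; then stand the brush back in its holder, bristles down, and let go of it. Then press the spring-loaded air lever on the stand down with the fingers until the lever is level, which is half of its travel, and finish while holding it there: do not let go. Leave everything else on the bench where it is.

Things in the scene. Friction and masses are not known exactly. Their poses are not given: they have to be found in the camera images.
- stand: blow-off stand, bolted down: a dark steel base plate 170 mm (x) by 290 mm (y) and 8 mm thick, its centre at x = -15 mm, y = 0. It carries the upright ribbed aluminium sleeve at x = 0, y = -90 mm and, at x = +50 mm, y = +90 mm, a grey valve body with hinge cheeks (97 mm high) and the lever, which reaches towards -x. Origin on the bench under the stand; z up. Its yaw varies by up to 0.45 rad either way.
- sleeve_mouth (a point): centre of the open top of the sleeve: ribbed round tube, 77 mm over its ribs, 56 mm inside diameter, its rim 100 mm above the bench
- sleeve_floor (a point): centre of the closed floor inside the sleeve, 86 mm below its mouth, 14 mm above the bench
- lever (a joint): angle of the spring-loaded dead-man lever: 0 = released, leaning up by 0.25 rad; 0.25 = level; 0.5 = down on its stop. It grows as the pad is pressed down and springs back when let go. The hinge is level, at stand x = +50 mm, y = +90 mm, 85 mm above the bench. Pressed at the pad's centre it takes about 4 N to start and 9 N when level, 14 N at the stop.
- lever_pad (a point): centre of the upper face of the lever's black rubber pad, 45 by 45 mm and 12 mm thick, 100 mm from the hinge (at stand x = -50 mm, y = +90 mm when level); about 116 mm above the bench when released, 91 mm when level. It turns with the lever: its x axis points along the lever to the hinge, its z axis out of the face.
- brush: long round brush, standing on its bristles in the holder: bristle head 36 mm diameter and 60 mm long at the bottom, thin steel stem 8 mm, wooden handle 22 mm diameter from 120 to 200 mm above the bristle end; 60 to 130 g. Origin at the centre of the bristle end (underside), z along the brush up to the handle's end.
- holder: brush holder, fixed: steel cup 80 mm high, flared mouth 80 mm outside and 72 mm inside, narrowing to 50 mm inside below 58 mm height, foot 90 mm wide, inner floor 6 mm above the bench. Origin on the bench at its centre, z up. It stands left or right of the stand.
- tin: bystander: plain open steel tin, 80 mm wide and 85 mm high, empty, on the other side of the stand from the holder; origin at the centre of its underside
- socket: bystander: deep socket, 28 mm diameter, 50 mm high, standing on the stand's plate between sleeve and lever; origin at the centre of its underside
- wrench: bystander: wrench 140 mm long lying on the stand's plate along its edge nearest the robot; origin at the middle of its underside
- spray_can: bystander: spray can 66 mm wide, 190 mm high, far left; origin at the centre of its underside
- jar: bystander: glass jar with a steel lid, 72 mm wide, 100 mm high, far right; origin at the centre of its underside
- screwdriver: bystander: screwdriver 200 mm long, lying on the bench at the left; origin at the middle of its underside
- tape_roll: bystander: roll of tape 90 mm wide, 24 mm high, lying flat at the right; origin at the centre of its underside
Mind the look-alikes: they are no part of the job. What is shaped like the holder but turquoise is not meant. Leave any yellow look-alike of the brush alone.

How it is judged:
By the outcome, as a careful person would: the job done as asked, in the order asked, and still so for the second after the job is handed in, while the arm keeps its last pose, push and grip.
It also fails if it takes over 59 s, if anything falls off the work surface, if the arm or the gripper's body presses on something with over 40 N, if the wrist force passes 120 N, or if a joint passes its speed limit or range.

## Working session

There is one attempt and no reset: what is moved stays moved. The work goes in short steps, each a Python script; the robot and the scene stay as the last script left them, time stands still between calls to the robot, and variables do not carry over. Pictures are saved under pics/ and viewed, and the job is handed in when it is done.

```bash
mkdir -p pics; cat > h.py <<'E'
import numpy as np, cv2
from workcell import bot, hand, kinematics, get_obs, vision, hand_in
def snap(n,f):
    d=vision.read_camera(n); cv2.imwrite('pics/'+f+'.png',d['frame'][:,:,::-1]); np.savez('pics/'+f+'.npz',K=d['intrinsics'],V=d['view'],im=d['frame']); return d
def load(f): return np.load('pics/'+f+'.npz')
def ray(f,u,v):
    d=load(f);K=d['K'];V=d['V'];r=np.linalg.inv(K)@[u,v,1];R=V[:3,:3];return -R.T@V[:3,3],R.T@r
def atz(f,u,v,z):
    c,r=ray(f,u,v);return c+r*(z-c[2])/r[2]
def proj(f,p):
    d=load(f);q=d['V'][:3,:3]@np.array(p)+d['V'][:3,3];q=d['K']@q;return q[:2]/q[2]
def crop(f,x0,y0,x1,y1,s,o):
    im=load(f)['im'][y0:y1,x0:x1,::-1];cv2.imwrite('pics/'+o+'.png',cv2.resize(im,None,fx=s,fy=s,interpolation=cv2.INTER_CUBIC))
E
python3 - <<'E'
from h import *
for n in['scene','top']:
    d=snap(n,n+'0');print(n,d['intrinsics'],d['view'])
o=get_obs();print(o['time_s'],o['position'],o['orientation'],bot.tcp_to_tips)
E
```

```text
scene [[407.85489067   0.         323.4335271 ]
 [  0.         407.85489067 201.05200579]
 [  0.           0.           1.        ]] [[ 2.52374711e-01  9.67628783e-01  1.24275244e-03 -1.09608034e-01]
 [ 5.83709280e-01 -1.51217128e-01 -7.97757392e-01 -2.75441291e-01]
 [-7.71745089e-01  2.02059197e-01 -6.02977279e-01  1.61776618e+00]
 [ 0.00000000e+00  0.00000000e+00  0.00000000e+00  1.00000000e+00]]
top [[381.99373397   0.         317.70481686]
 [  0.         381.99373397 204.11603645]
 [  0.           0.           1.        ]] [[-0.01223648 -0.99983329 -0.01355182 -0.02020624]
 [-0.98128444  0.01461197 -0.19200867  0.58666599]
 [ 0.19217468  0.01094868 -0.98129966  1.05701506]
 [ 0.          0.          0.          1.        ]]
0.1 [ 0.22746582 -0.58169657  0.24762997] [-0.13114251  0.69530209 -0.694412    0.13095276] 0.017
```

View pics/scene0.png

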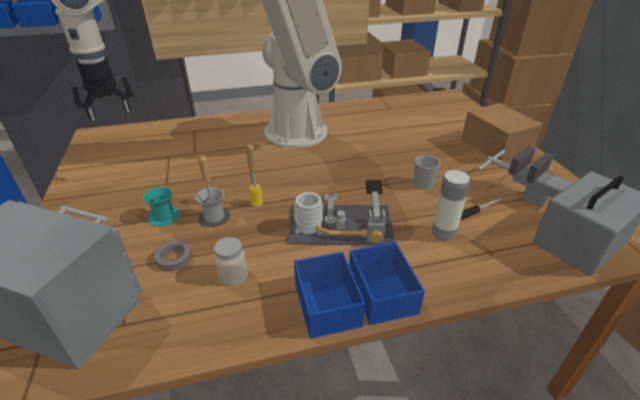

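View pics/top0.png

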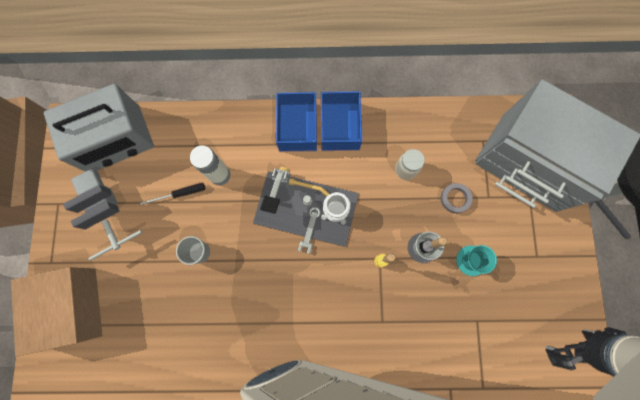

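Candidates: there are two holder shapes, a grey steel cup with a brush at top (428,246) and a turquoise one at (477,260). There are two brushes, one in the grey cup and a yellow one standing free at (384,261). The grey cup and the brush in it fit the description. I'll confirm that in enlarged crops.

```bash
python3 - <<'E'
from h import *
crop('top0',360,200,510,310,5,'c1')
crop('top0',240,150,370,270,5,'c2')
crop('scene0',130,130,280,250,5,'c3')
crop('scene0',270,165,410,255,5,'c4')
E
```

```text
(no output)
```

View pics/c1.png

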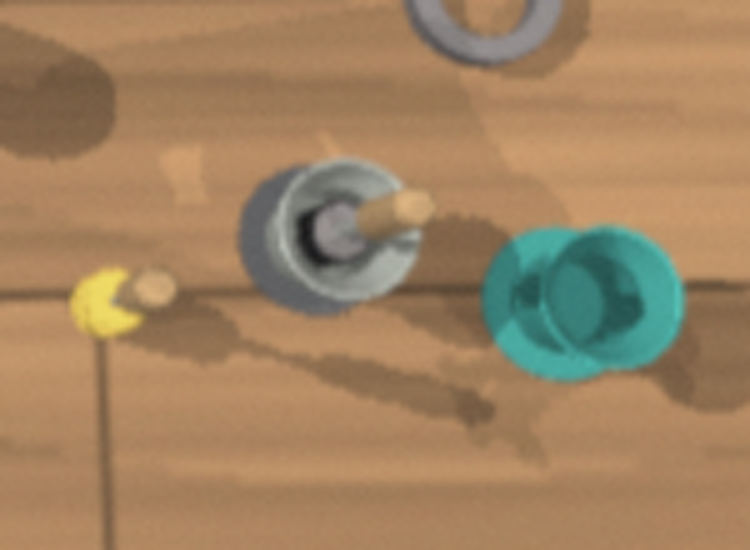

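View pics/c2.png

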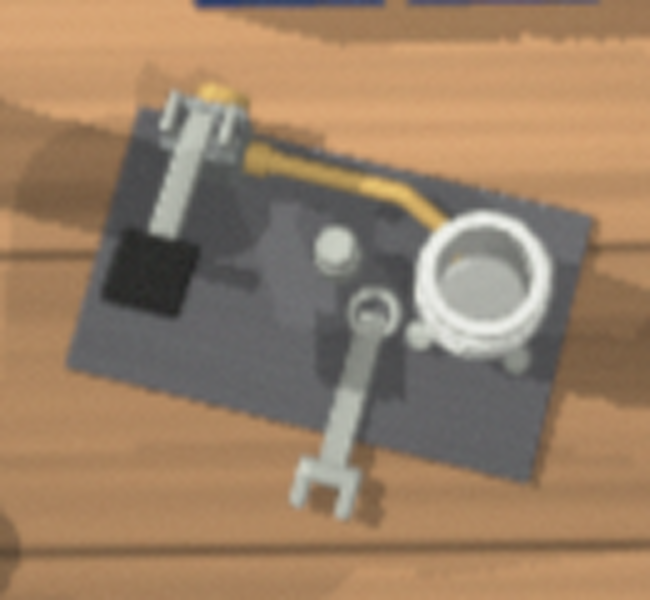

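View pics/c3.png

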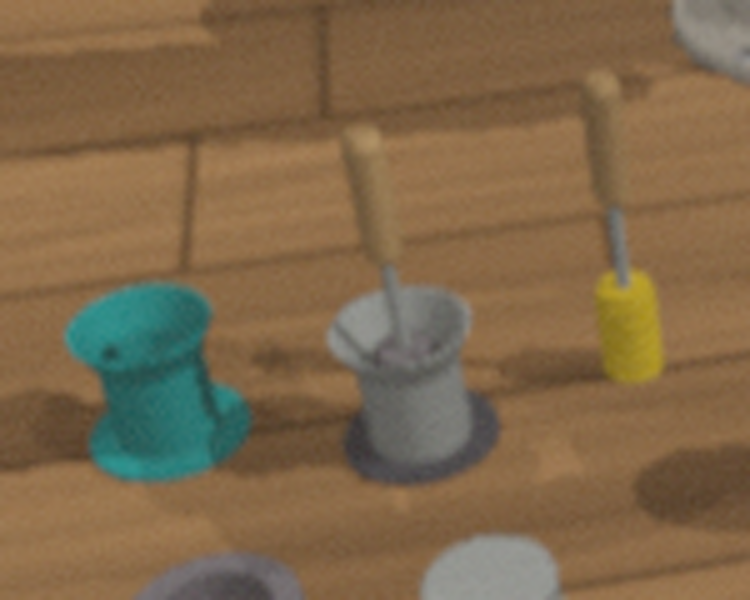

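View pics/c4.png

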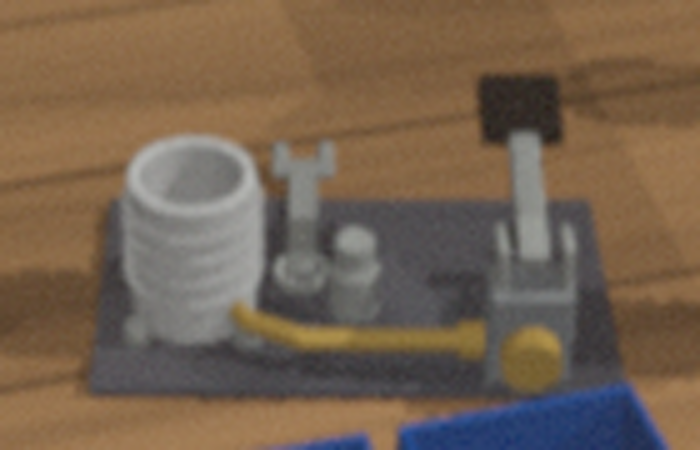

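The crops confirm it. The grey steel cup at c1 (347,229) holds the brush, with its handle end at (414,208). The turquoise cup and the yellow brush are decoys. Next I'll compute positions.

```bash
cat >> h.py <<'E'
from scipy.optimize import least_squares
def tri(obs):
    A=[];
    f=lambda p:np.concatenate([proj(n,p)-np.array(uv) for n,uv in obs])
    s=least_squares(f,[0.5,0,0.1]);return s.x,np.round(s.fun,1)
E
python3 - <<'E'
from h import *
np.set_printoptions(precision=4,suppress=True)
T=lambda x,y:(240+x/5,150+y/5)
C=np.array([atz('top0',*T(*c),.008)[:2] for c in[(140,108),(596,216),(533,485),(68,368)]])
print('corners',C, np.linalg.norm(C-np.roll(C,-1,0),axis=1)); m=C.mean(0);
# y axis from right corners to left corners
yv=(C[0]+C[3]-C[1]-C[2]);xv=(C[0]+C[1]-C[2]-C[3]);print('yaw',np.arctan2(-yv[0],yv[1]),np.arctan2(xv[1],xv[0]))
a=.5*(np.arctan2(-yv[0],yv[1])+np.arctan2(xv[1],xv[0]));R=np.array([[np.cos(a),-np.sin(a)],[np.sin(a),np.cos(a)]])
o=m+R@[.015,0];print('stand',o,a,'sleeve pred',o+R@[0,-.09],'hinge',o+R@[.05,.09],'pad',o+R@[-.047,.09])
print('sleeve top',atz('top0',336.7,205.4,.1),'tri',tri([('top0',(336.7,205.4)),('scene0',(308.8,199.8))]))
print('pad',atz('top0',270.1,204.4,.116))
S=lambda x,y:(130+x/5,130+y/5)
U=lambda x,y:(360+x/5,200+y/5)
print('holder rim',atz('top0',*U(347.5,229),.08),tri([('top0',U(347.5,229)),('scene0',S(400,330))]))
print('brush end',tri([('top0',U(414,208)),('scene0',S(363,134))]), 'handle bottom',tri([('top0',U(365,222)),('scene0',S(383,262))]), 'bristletop', tri([('top0',U(340,231)),('scene0',S(402,352))]))
print('turq',atz('top0',*U(613,298),.08),'yellow',tri([('top0',U(155,288)),('scene0',S(600,82))]),'can',atz('top0',203,156,.19),'jar',atz('top0',411,158,.1),'tin',atz('top0',191,249,.085))
print('wrench', atz('top0',*T(325,490),.012))
E
```

```text
corners [[ 0.701   0.1254]
 [ 0.628  -0.1549]
 [ 0.4645 -0.112 ]
 [ 0.5388  0.1669]] [0.2896 0.169  0.2886 0.1674]
yaw -0.25742554405264173 -0.2535562492221564
stand [0.5976 0.0025] -0.2554908966373991 sleeve pred [ 0.5748 -0.0846] hinge [0.6687 0.077 ] pad [0.5748 0.1015]
sleeve top [ 0.5734 -0.0817  0.1   ] tri (array([ 0.5749, -0.0797,  0.0946]), array([-0.8, -0.1, -0.8,  0. ]))
pad [0.5759 0.1027 0.116 ]
holder rim [ 0.459  -0.3381  0.08  ] (array([ 0.4596, -0.3387,  0.0733]), array([-0.5, -0. , -0.5, -0.1]))
brush end (array([ 0.4591, -0.3369,  0.2008]), array([-0.4, -0. , -0.4, -0.1])) handle bottom (array([ 0.4594, -0.3379,  0.1191]), array([0.4, 0. , 0.4, 0.1])) bristletop (array([ 0.4597, -0.3394,  0.0578]), array([-0.2, -0. , -0.2, -0. ]))
turq [ 0.4191 -0.4814  0.08  ] yellow (array([ 0.422 , -0.2088,  0.1935]), array([-0.3, -0. , -0.3, -0. ])) can [0.694  0.2711 0.19  ] jar [ 0.7082 -0.2969  0.1   ] tin [0.4585 0.3264 0.085 ]
wrench [0.4629 0.0117 0.012 ]
```

```bash
cat >> h.py <<'E'
from scipy.spatial.transform import Rotation as Ro
def down(phi):
    c,s=np.cos(phi),np.sin(phi)
    return Ro.from_matrix(np.array([[s,0,c],[-c,0,s],[0,-1,0]])).as_quat()
HX,HY=0.459,-0.338
SX,SY=0.574,-0.083
E
python3 - <<'E'
from h import *
np.set_printoptions(precision=3,suppress=True)
o=get_obs();Z=Ro.from_quat(o['orientation']).as_matrix();print(Z[:,2],np.arctan2(Z[1,2],Z[0,2]),o['gripper_width'])
for phi in[-2.8,-2.4,-2,-1.57,-1.2,-.8,-.4,0,.37]:
    for p in[(HX,HY,.185),(SX,SY,.4),(.575,.1,.13)]: print(phi,p,kinematics.solve_ik(p,down(phi)))
E
```

```text
[ 0.364 -0.931 -0.001] -1.1979822679061118 0.08535920536970056
-2.8 (0.459, -0.338, 0.185) [-0.637  0.338  1.812 -0.     0.992  2.163]
-2.8 (0.574, -0.083, 0.4) [-0.146  0.175  1.538 -0.     1.429  2.654]
-2.8 (0.575, 0.1, 0.13) [ 0.17   0.427  1.822 -0.     0.893  2.97 ]
-2.4 (0.459, -0.338, 0.185) [-0.637  0.338  1.812 -0.     0.992  1.763]
-2.4 (0.574, -0.083, 0.4) [-0.146  0.175  1.538 -0.     1.429  2.254]
-2.4 (0.575, 0.1, 0.13) [ 0.17   0.427  1.822 -0.     0.893  2.57 ]
-2 (0.459, -0.338, 0.185) [-0.637  0.338  1.812 -0.     0.992  1.363]
-2 (0.574, -0.083, 0.4) [-0.146  0.175  1.538  0.     1.429  1.854]
-2 (0.575, 0.1, 0.13) [ 0.17   0.427  1.822 -0.     0.893  2.17 ]
-1.57 (0.459, -0.338, 0.185) [-0.637  0.338  1.812 -0.     0.992  0.933]
-1.57 (0.574, -0.083, 0.4) [-0.146  0.175  1.538  0.     1.429  1.424]
-1.57 (0.575, 0.1, 0.13) [ 0.17   0.427  1.822 -0.     0.893  1.74 ]
-1.2 (0.459, -0.338, 0.185) [-0.637  0.338  1.812 -0.     0.992  0.563]
-1.2 (0.574, -0.083, 0.4) [-0.146  0.175  1.538 -0.     1.429  1.054]
-1.2 (0.575, 0.1, 0.13) [ 0.17   0.427  1.822 -0.     0.893  1.37 ]
-0.8 (0.459, -0.338, 0.185) [-0.637  0.338  1.812 -0.     0.992  0.163]
-0.8 (0.574, -0.083, 0.4) [-0.146  0.175  1.538 -0.     1.429  0.654]
-0.8 (0.575, 0.1, 0.13) [ 0.17   0.427  1.822 -0.     0.893  0.97 ]
-0.4 (0.459, -0.338, 0.185) [-0.637  0.338  1.812 -0.     0.992 -0.237]
-0.4 (0.574, -0.083, 0.4) [-0.146  0.175  1.538 -0.     1.429  0.254]
-0.4 (0.575, 0.1, 0.13) [ 0.17   0.427  1.822 -0.     0.893  0.57 ]
0 (0.459, -0.338, 0.185) [-0.637  0.338  1.812 -0.     0.992 -0.637]
0 (0.574, -0.083, 0.4) [-0.146  0.175  1.538 -0.     1.429 -0.146]
0 (0.575, 0.1, 0.13) [ 0.17   0.427  1.822 -0.     0.893  0.17 ]
0.37 (0.459, -0.338, 0.185) [-0.637  0.338  1.812 -0.     0.992 -1.007]
0.37 (0.574, -0.083, 0.4) [-0.146  0.175  1.538 -0.     1.429 -0.516]
0.37 (0.575, 0.1, 0.13) [ 0.17   0.427  1.822 -0.     0.893 -0.2  ]
```

```bash
python3 - <<'E'
from h import *
np.set_printoptions(precision=4,suppress=True)
q=down(-.25)
bot.reach([HX,HY,.30],q)
bot.servo_line([HX,HY,.177],velocity=.12)
f0=get_obs()['wrist_force']
hand.move_gripper(0.0,40)
o=get_obs();print(o['time_s'],o['gripper_width'],f0,o['wrist_force'],o['position'])
snap('scene','s1');snap('top','t1')
crop('s1',140,60,300,240,3,'c5')
E
```

```text
3.1667 0.020893306360680684 [ 0.0528  0.8251 -0.5432] [ 0.984  -0.2817  1.3637] [ 0.4592 -0.3381  0.1772]
```

View pics/c5.png

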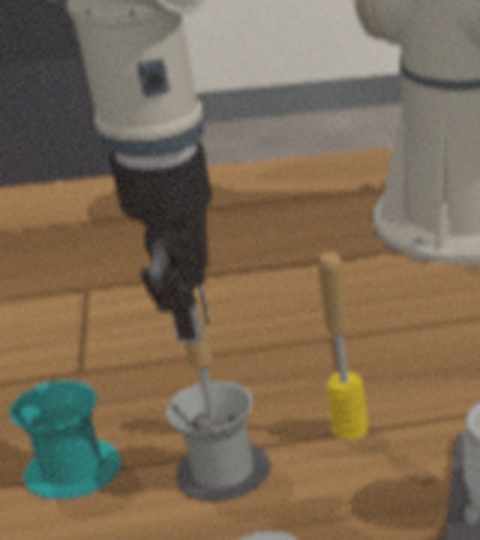

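The handle is gripped, at 21 mm width and upright. I'll lift it and carry it over the sleeve.

```bash
python3 - <<'E'
from h import *
np.set_printoptions(precision=4,suppress=True)
bot.servo_line([HX,HY,.32],velocity=.15)
bot.servo_line([SX,SY,.32],velocity=.25)
o=get_obs();print(o['time_s'],o['gripper_width'],o['wrist_force'],o['position'])
snap('scene','s2');snap('top','t2')
crop('s2',250,70,400,250,3,'c6')
crop('t2',270,140,400,270,4,'c7')
E
```

```text
5.6333 0.020998600484777 [ 0.0779 -0.349  -0.1824] [ 0.5736 -0.0838  0.3199]
```

View pics/c6.png

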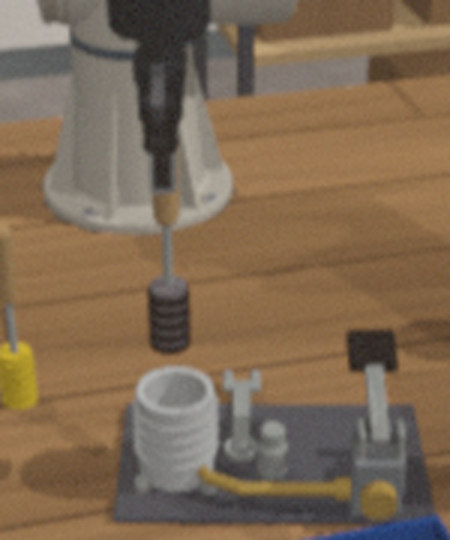

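View pics/c7.png

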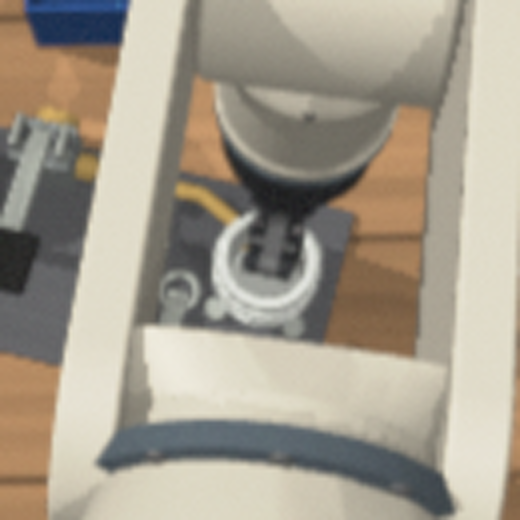

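```bash
python3 - <<'E'
from h import *
print(proj('s2',[SX,SY,.149]),proj('s2',[SX,SY,.209]),proj('s2',[SX,SY,.1]),proj('s2',[SX,SY,.269]))
E
```

```text
[306.29986855 183.21806881] [305.72868095 163.67588659] [306.73840905 198.22196328] [305.11599    142.71373951]
```

```bash
sed -i 's/^SX,SY=.*/SX,SY=0.574,-0.081/' h.py; cat >> h.py <<'E'
def touch(x,y,z0,zmin,step,thr):
    b=get_obs()['wrist_force'][2];z=z0
    while z>zmin:
        z-=step;bot.servo_line([x,y,z],velocity=.04);o=get_obs();f=o['wrist_force']
        print('%.4f %.4f'%(z,o['position'][2]),np.round(f-[0,0,b],1))
        if f[2]-b>thr: return z
    return z
E
python3 - <<'E'
from h import *
np.set_printoptions(precision=4,suppress=True)
bot.servo_line([SX,SY,.265],velocity=.15)
o=get_obs();print(o['wrist_force'])
bot.servo_line([SX,SY,.192],velocity=.1)
o=get_obs();print(o['time_s'],o['wrist_force'])
z=touch(SX,SY,.192,.178,.002,4)
o=get_obs();print(o['time_s'],z,o['gripper_width'],o['wrist_force'],o['position'])
snap('scene','s3')
crop('s3',250,70,400,250,3,'c8')
E
```

```text
[ 0.5627 -0.5104 -1.1432]
7.1333 [-0.2304 -0.1508 -0.6405]
0.1900 0.1904 [-0.5 -0.6 -0.1]
0.1880 0.1879 [-0.3 -0.3 -0.4]
0.1860 0.1858 [-0.4  0.1 -0.4]
0.1840 0.1851 [-1.7  0.3  7.6]
8.1333 0.184 0.0209218858244324 [-1.6637  0.2893  6.9989] [ 0.5749 -0.0812  0.1851]
```

View pics/c8.png

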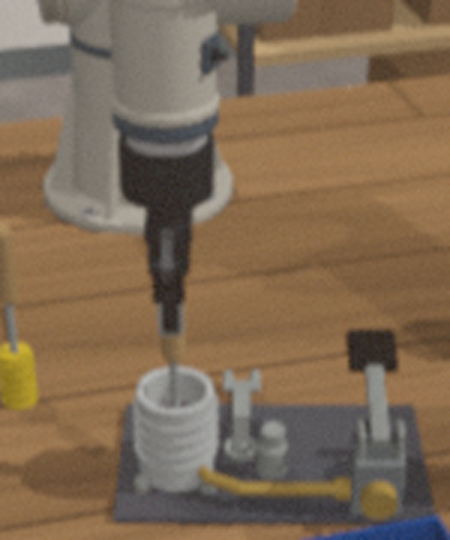

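The brush reached the floor at the predicted height and sits centred in the sleeve. Next is the upstroke, with the brush end at about 91 mm, then down again.

```bash
python3 - <<'E'
from h import *
np.set_printoptions(precision=4,suppress=True)
bot.dwell(.2)
bot.servo_line([SX,SY,.263],velocity=.1)
bot.dwell(.3)
o=get_obs();print(o['time_s'],o['position'])
snap('scene','s4')
bot.servo_line([SX,SY,.188],velocity=.1)
z=touch(SX,SY,.188,.178,.002,4)
bot.dwell(.2)
o=get_obs();print(o['time_s'],z,o['gripper_width'],o['wrist_force'],o['position'])
bot.servo_line([SX,SY,.32],velocity=.15)
bot.servo_line([HX,HY,.32],velocity=.25)
o=get_obs();print(o['time_s'],o['gripper_width'],o['position'])
snap('scene','s5');snap('top','t5')
crop('s4',250,70,400,250,3,'c9')
crop('s5',140,60,300,240,3,'c10')
E
```

```text
9.625 [ 0.5738 -0.081   0.2625]
0.1860 0.1864 [-0.   0.9 -0.2]
0.1840 0.1851 [-0.3  0.1  6.1]
11.275 0.184 0.020789110841485246 [-0.0484  0.146   6.0511] [ 0.5749 -0.0811  0.1851]
13.6083 0.021141852971747085 [ 0.4593 -0.3372  0.3198]
```

View pics/c9.png

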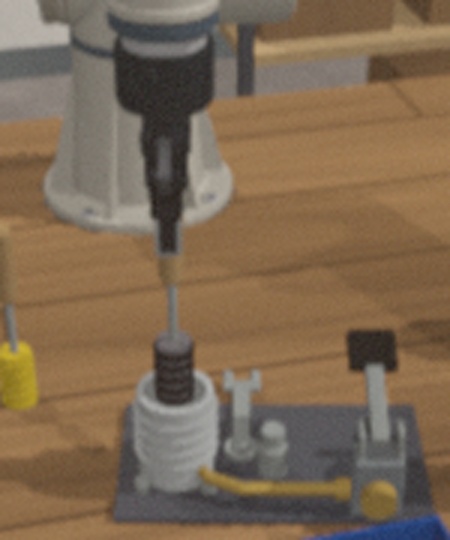

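View pics/c10.png

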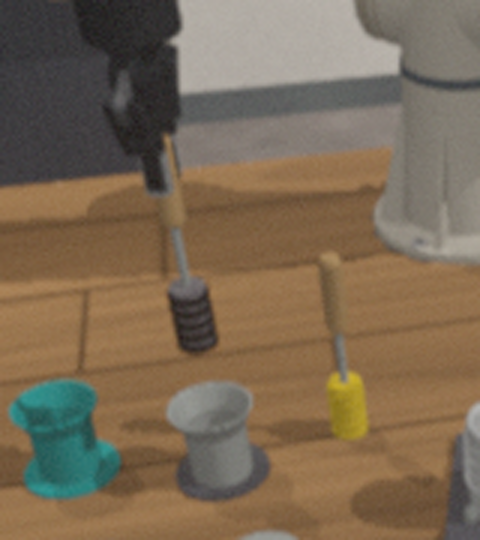

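```bash
python3 - <<'E'
from h import *
np.set_printoptions(precision=4,suppress=True)
bot.servo_line([HX,HY,.25],velocity=.15)
bot.servo_line([HX,HY,.182],velocity=.08)
print(get_obs()['wrist_force'])
z=touch(HX,HY,.182,.173,.002,2)
bot.servo_line([HX,HY,z+.001],velocity=.04)
hand.move_gripper(0.06,40)
bot.dwell(.2)
bot.servo_line([HX,HY,.27],velocity=.15)
o=get_obs();print(o['time_s'],o['gripper_width'],o['position'])
snap('scene','s6');snap('top','t6')
crop('s6',140,60,300,240,3,'c11')
E
```

```text
[ 0.4437 -0.3441 -1.0732]
0.1800 0.1802 [-0.   0.3  0.7]
0.1780 0.1779 [-0.2 -0.6 -0.1]
0.1760 0.1770 [-0.4  1.   8.2]
17.75 0.06005928891221691 [ 0.4586 -0.3377  0.2692]
```

View pics/c11.png

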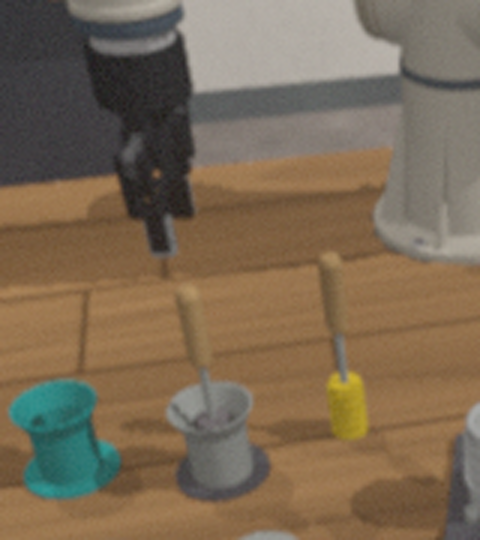

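The brush stands in its holder, free of the fingers. Next I'll close the fingers and go to the lever.

```bash
python3 - <<'E'
from h import *
np.set_printoptions(precision=4,suppress=True)
hand.move_gripper(0.0,40)
PX,PY=.573,.103
bot.reach([PX,PY,.20],down(-.25))
bot.dwell(.3)
o=get_obs();print(o['time_s'],o['gripper_width'],o['position'],o['wrist_force'],bot.tcp_to_tips)
bot.servo_line([PX,PY,.145],velocity=.1)
z=touch(PX,PY,.145,.124,.003,2)
o=get_obs();print(o['time_s'],o['position'],o['wrist_force'])
snap('scene','s7');snap('top','t7')
crop('s7',320,120,440,250,4,'c12')
crop('t7',220,140,350,270,4,'c13')
E
```

```text
20.4333 -0.00019545934259333268 [0.5732 0.1024 0.2001] [0.4576 0.3331 0.4515] 0.017
0.1420 0.1424 [-0.5  0.9  0.9]
0.1390 0.1389 [-0.6 -0.4  0.4]
0.1360 0.1359 [ 0.4  0.3 -0.2]
0.1330 0.1331 [-0.1 -0.1  4.1]
22.1333 [0.5731 0.1031 0.1331] [-0.0531 -0.1098  4.0385]
```

View pics/c12.png

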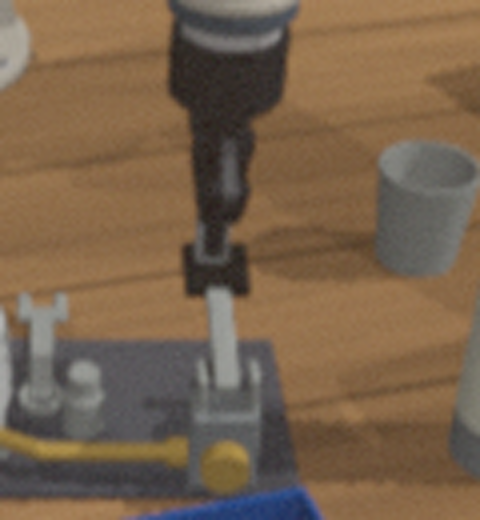

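View pics/c13.png

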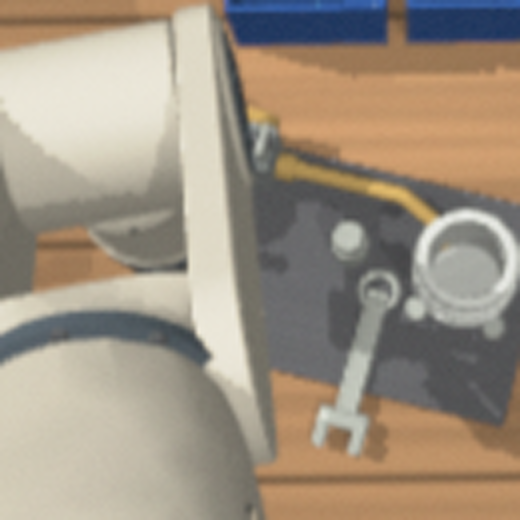

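The fingertips touched the pad at its centre, tip height about 116 mm and 4 N, as specified. Now I'll press to tip height 91 mm.

```bash
python3 - <<'E'
from h import *
np.set_printoptions(precision=4,suppress=True)
PX,PY=.573,.103
for z in[.127,.120,.114,.110,.108]:
    bot.servo_line([PX,PY,z],velocity=.05);o=get_obs();print(z,o['position'],o['wrist_force'])
bot.dwell(.4)
for i in range(3): o=get_obs();print(o['time_s'],o['position'],o['wrist_force'],o['ft_torque']);bot.dwell(.1)
snap('scene','s8');snap('wrist','w8')
crop('s8',320,120,440,250,4,'c14')
E
```

```text
0.127 [0.5733 0.1031 0.1271] [1.0717 1.6147 5.2198]
0.12 [0.5731 0.1031 0.1203] [-0.9028  0.9202  6.1516]
0.114 [0.5732 0.1031 0.1144] [0.3303 0.6775 6.1358]
0.11 [0.5731 0.1032 0.1105] [-1.9641  1.3472  6.9171]
0.108 [0.573  0.1032 0.1086] [-2.3049  2.2376  8.3542]
23.9583 [0.573  0.1032 0.1087] [-0.7865  2.1965  6.7827] [0.4066 0.3432 0.0142]
24.0583 [0.573  0.1032 0.1087] [-2.0728  2.3501  7.769 ] [ 0.4167  0.3528 -0.024 ]
24.1583 [0.573  0.1032 0.1087] [-2.5473  2.2524  7.2633] [0.3827 0.3056 0.0005]
```

View pics/c14.png

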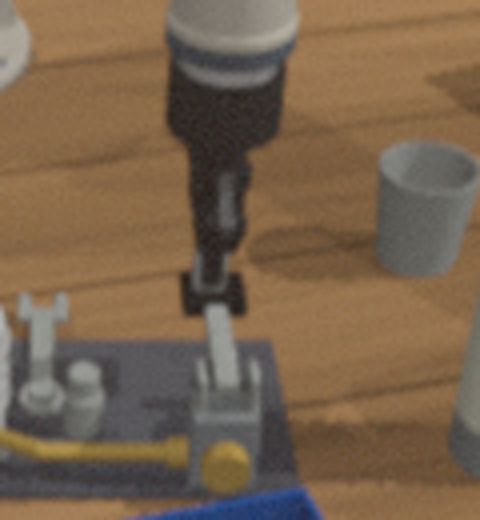

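View pics/w8.png

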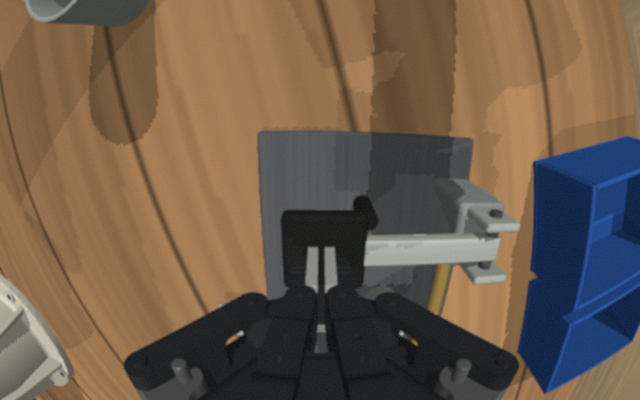

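```bash
python3 - <<'E'
from h import *
np.set_printoptions(precision=4,suppress=True)
PX,PY=.573,.103
bot.servo_line([PX,PY,.1073],velocity=.02);bot.dwell(.4)
F=[];P=[]
for i in range(8): o=get_obs();P.append(o['position']);F.append(o['wrist_force']);bot.dwell(.05)
print(o['time_s'],np.mean(P,0),np.mean(F,0),o['gripper_width'])
snap('scene','s9');snap('wrist','w9')
a=-.2555;R=np.array([[np.cos(a),-np.sin(a)],[np.sin(a),np.cos(a)]])
h=np.array([.573,.103])+R@[.1,0]
def outline(f,th,off,s,x0,y0,col,im):
    t=.25-th; n=[]
    for dx,dy,dz in[(-22.5,-22.5,6),(22.5,-22.5,6),(22.5,22.5,6),(-22.5,22.5,6)]:
        X,Z=-.1+dx/1e3,dz/1e3
        x=X*np.cos(t)+Z*np.sin(t);z=-X*np.sin(t)+Z*np.cos(t)
        w=h+R@[x,dy/1e3];n.append(proj(f,[*w,.085+z])+off)
    n=np.array(n);cv2.polylines(im,[np.int32((n+.5-[x0,y0])*s)],True,col,1);return n
for f,th in(('scene0',0),('s9',.25)):
    x0,y0=350,165
    im=load(f)['im'][y0:y0+75,x0:x0+60,::-1];im=cv2.resize(im,None,fx=6,fy=6,interpolation=cv2.INTER_CUBIC)
    im2=im.copy()
    for dt,c in((-.05,(0,0,255)),(0,(0,255,0)),(.05,(255,100,0))): print(f,th+dt,outline(f,th+dt,[1,1.3],6,x0,y0,c,im2).ravel())
    cv2.imwrite('pics/o_%s.png'%f,np.hstack([im,im2]))
E
```

```text
25.3583 [0.573  0.1032 0.108 ] [-1.8973  2.2246  7.9007] -0.0001659302938079391
scene0 -0.05 [364.9065 178.1978 365.8565 191.0987 382.4541 191.119  381.119  178.2179]
scene0 0 [364.724  179.5466 365.7329 191.9047 382.2816 191.925  380.8643 179.5666]
scene0 0.05 [364.5494 180.9688 365.614  192.764  382.1157 192.7842 380.6206 180.9887]
s9 0.2 [364.0747 185.6386 365.2878 195.6378 381.6607 195.6578 379.9588 185.6581]
s9 0.25 [363.9337 187.3169 365.1898 196.6864 381.5242 196.7063 379.7623 187.3363]
s9 0.3 [363.8016 189.0497 365.0975 197.776  381.3956 197.7958 379.5783 189.0691]
```

View pics/o_scene0.png

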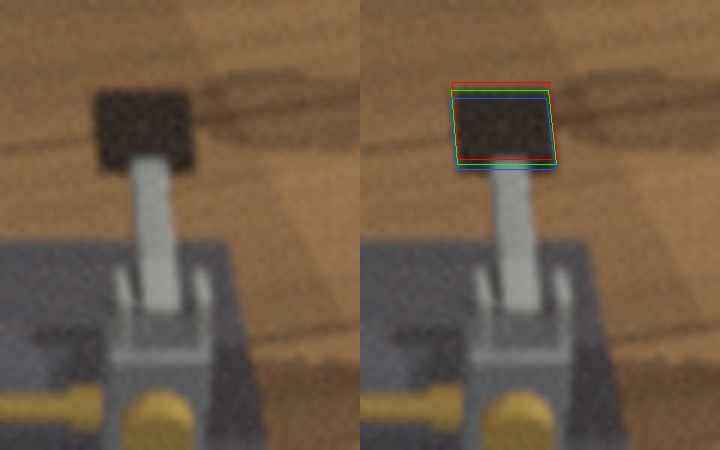

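View pics/o_s9.png

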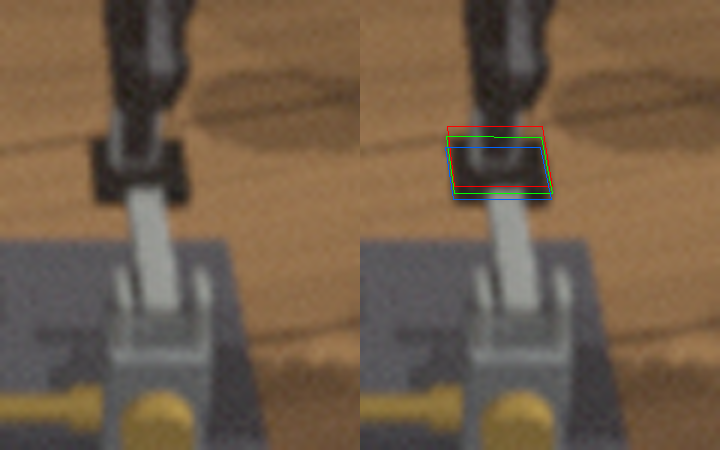

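View pics/s9.png

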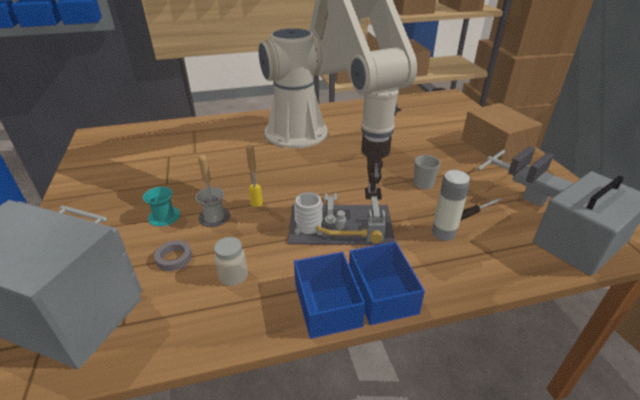

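The scene is as required. The brush is in the grey holder at (208,195), the bystanders haven't moved, and the lever is pressed at (374,190). I'll hand it in while holding the lever.

```bash
python3 - <<'E'
from h import *
o=get_obs();print(o['time_s'],o['position'],o['wrist_force'])
hand_in()
E
```

```text
25.5083 [0.57296084 0.10321401 0.10801502] [-1.54675415  1.36657925  7.54914208]
the job is handed in; nothing more can be done
```

I scrubbed the sleeve, put the brush back in its holder and pressed the lever level. I handed in at 25.5 s with the fingers still holding the lever down.

- **Scrubbing:** The brush went to the sleeve floor, up until its end was about 9 mm below the mouth, and down to the floor again. Floor contact gave 6–7 N both times.
- **Brush:** I stood it back in the grey holder, bristles down, and let go. The last picture shows it upright, and the look-alikes and everything else in their original places.
- **Lever:** The fingertips were at 91 mm, the height given for level. The camera overlay puts the lever at about 0.25–0.26 rad, within calibration error.
- **Disagreement:** The vertical force on the lever read about 7.5–8 N, below the nominal 9 N for level. The reading was noisy, with 2–3 N of sideways friction. I went by the fingertip height and the picture instead of the force.

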